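Strip the hotplate for cleaning: pull off its stuck control knob

TASK

I want to clean the hotplate. First take the tea glass off its plate and stand it upright on the cork coaster; then work the stuck control knob off its spindle by twisting it to and fro while pulling gently upwards, so that the hotplate neither lifts, tips nor slides, and lay the knob in the shallow steel tray without dropping it. Leave the other crockery alone.

Things in the scene. Friction and masses are not known exactly. Their poses are not given: they have to be found in the camera images.
- hotplate: White electric hotplate, 210 (x, front to back) x 180 (y) mm, top panel 60 mm high; loose on rubber feet, 2.4 kg. Origin: centre of its underside, z up; its front, with the knob, is the -x side. Dark round cooking plate, 130 mm across, top 72 mm above the worktop, centred 30 mm to +x of the origin. More than about 13 N straight up at the knob tips it.
- knob: Black control knob, loose part, 40 g, pushed on the hotplate's spindle: round skirt 42 mm across, 22 mm high; on it a bar grip 40 mm long along the knob's x, 14 mm thick along y, top 44 mm above the underside. Origin: centre of its underside (seated on the panel), z up along the spindle. It can turn endlessly either way, at 0.15 to 0.25 N m.
- knob_grip (a point): Centre of the knob's bar grip, on its axis, 32 mm above its underside; axes as the knob's. The knob holds by friction alone: a straight pull would need well over 20 N and tip the hotplate first. While it turns it slides up far more easily: raised no more than 1.3 mm per radian turned it resists with 10 N or less.
- spindle_foot (a point): Point on the hotplate's panel where the spindle stands (75 mm to -x of the hotplate's origin, 60 mm up); axes as the hotplate's. The steel spindle is 8 mm thick and 15 mm high in the knob's 11 mm bore; its springs let go of the knob once that has risen 9 to 11 mm, and it is clear at 15 mm.
- glass: Small amber tea glass, 39 mm across, 52 mm tall, 90 g, open end up, standing on the hotplate's cooking plate (its like stands on the worktop). Origin: centre of its underside, z up.
- coaster: Round cork coaster, 100 mm across, 8 mm thick, fixed on the worktop. Origin: centre of its underside.
- tray: Shallow open steel tray, 150 (x) x 120 (y) x 22 mm, walls and floor 3 mm, top rim bead to 25 mm, fixed on the worktop. Origin: centre of its underside; inner floor at z = 3 mm.
- glass_b: A second, like amber tea glass, 39 mm across, 52 mm tall, on the worktop beside the hotplate's rear left (+y) corner; to be left alone. Origin: centre of its underside.
- mug: Teal mug, 68 x 99 x 73 mm, bystander at the left of the worktop. Origin: centre of its underside.
- jug: Brown jug, 62 x 90 x 93 mm, bystander at the back left. Origin: centre of its underside.
Mind the look-alikes: they are no part of the job. Of the things that look like the coaster, the larger one is meant. Leave any pink or turquoise look-alike of the knob alone.

How it is judged:
By the outcome, as a careful person would: the job done as asked, in the order asked, and still so for the second after the job is handed in, with the robot touching nothing.
It also fails if it takes over 69 s, if anything falls off the work surface, if the arm or the gripper's body presses on something with over 40 N, if the wrist force passes 120 N, or if a joint passes its speed limit or range.

ROBOT

A 6-joint arm with a two-finger parallel gripper is mounted at the origin on a cart in front of the work surface, level with it; the furniture and walls round the work are solid. World frame = base frame: x ahead of the robot, y to its left, z up, the work surface at z = 0. Lengths are in m, angles in rad, forces in N, time in s.
With the tool pointing down it reaches from about 0.3 to 0.95 m from the base axis. Payload 3.1 kg.
Tool frame: the origin (TCP) lies at the very end of the fingers, on their centre line; the grasp point (between the pads) lies 19 mm behind it (manip.grip_depth is the z of the grasp point in the tool frame, in m); z points along the fingers, y is the line along which they close (so a half turn about z gives the same grasp; the last joint's range is limited). The gripper opens to 85 mm and grips with 20 to 120 N. Pads are 22 mm wide; open, the fingers measure 114 mm over their backs; the gripper's body (76 mm by 85 mm) begins 54 mm behind the grasp point. The pads swing forward as they close: fully open they stand 13 mm farther back than shut.
Start: joints at [1.182, 0.308, 1.634, -0, 1.2, -0.07], TCP at [0.196, 0.594, 0.231] pointing down, gripper open.
Joint ranges: [-3.06, 3.06], [-0.79, 1.96], [0.05, 2.63], [-1.19, 4.34], [0.05, 2.64], [-2.94, 2.94]. Speed limits (rad/s): [2.79, 2.79, 3.14, 3.14, 3.14, 3.14].

INTERFACE

Orientations are given as a unit quaternion [x, y, z, w].
In Python, from station import read_state, viewer, ticket, manip gives the robot as it stands. The module is installed in compiled form; this text tells all that it offers.
- The arm moves only by the tool send_rows, never from a script. Its argument "rows" is a list of rows, each an object of numbers: "wx", "wy", "wz": the turn, a rotation vector about the world's x, y, z in rad; "dx", "dy", "dz": the shift along the world's x, y, z in mm; "hand": the finger opening in mm, from 0 to 85.4. A call has 1 to 5 rows; each row shifts and turns the commanded pose from where the row before left it; what a row does not reach is not made up. A row lasts 1/12 s, in which the tool goes at most 41.7 mm and 7.16 degrees, less where a joint would pass 70% of its speed; a pose out of reach is approached as far as the arm can. A call is refused whole if a number of a shift passes 41.7 or a number of a turn 0.125, either way. A call with a gripper value outside its range is refused whole. The fingers move at their own pace and stop on an object; "squeeze" is the grip in N (left out, the last holds). Time passes only in rows, so rows that do not move let the fingers close. It gives the time, the measured TCP pose, the force, the opening and the grip force at its end, in the units of the state.
- read_state(): the state, without advancing time (a new reading comes with each control period).
- viewer.camera(name): name is "side" or "top"; returns a dict with "img" (400x640x3 uint8, blue, green, red), "intrinsics" (3x3 intrinsics, pixels), "k1" (the pictures are not rectified: a ray, as slopes to the right and down, at radius r is drawn at 1 + k1 r^2 times it, then the intrinsics apply), "R" (3x3) and "t" (3): a world point X has camera coordinates R X + t. Camera axes: x right, y down, z forward; pixel columns grow to the right and rows downward; lengths in m; the calibration is good to about 2 mm. A picture is of the moment at which its call begins. There is no depth.
- ticket.close_job(): hands the job in; it is judged then, once.
The state is a dict: "t": time; "joints": joint angles; "dq": joint speeds; "joint_efforts": joint torques, N m; "position": TCP position; "ee_rot": TCP orientation; "force": force on the tool from outside, world axes, zero at the start; "wrist_torque": the same for the moment, N m; "gripper_width": opening from 0.0 (shut) to 1.0 (fully open); "gripper_force": force on a finger pad.
Only numpy, scipy, OpenCV 4.12 (cv2) and the standard library are available. Lean on these libraries where they do the work, as an engineer would, in place of code of your own. Each camera call takes 0.05 s, during which the arm holds its last target. There are 200 camera calls.

## Working session

There is one attempt and no reset: what is moved stays moved. The work goes in short steps, Python scripts to look and compute and a tool call to move; the robot and the scene stay as the last step left them, time stands still between calls to the robot, and variables do not carry over. Pictures are saved under pics/ and viewed, at most 13 in all, crops included, and the job is handed in when it is done.

Besides the shell and the picture viewer there is one more tool, called after "Call:" by a JSON object that holds its "name" and its "arguments". send_rows: Moves the arm, as the interface text tells. Its arguments: {"type":"object","properties":{"rows":{"type":"array"},"squeeze":{"type":"number"}},"required":["rows"]}

```bash
mkdir -p pics; cat > h.py <<'E'
import numpy as np, cv2, json
from station import read_state, viewer, ticket, manip
def snap(n):
    c=viewer.camera(n); return c
def proj(c,X):
    p=c["R"]@np.array(X,float)+c["t"]; s=p[:2]/p[2]; s=s*(1+c["k1"]*(s@s)); K=c["intrinsics"]
    return np.array([K[0][0]*s[0]+K[0][2],K[1][1]*s[1]+K[1][2]])
def ray(c,uv):
    K=np.array(c["intrinsics"]); d=np.array([(uv[0]-K[0,2])/K[0,0],(uv[1]-K[1,2])/K[1,1]]); s=d.copy()
    for _ in range(20): s=d/(1+c["k1"]*(s@s))
    R=np.array(c["R"]); return -R.T@c["t"], R.T@np.array([s[0],s[1],1])
def at_z(c,uv,z):
    o,d=ray(c,uv); return o+d*(z-o[2])/d[2]
E
python3 - <<'E'
from h import *
import pickle
for n in("top","side"):
    c=snap(n); pickle.dump(c,open(n+".pkl","wb")); cv2.imwrite(f"pics/{n}0.png",c["img"])
    print(n,-np.array(c["R"]).T@c["t"],c["k1"])
s=read_state();print(s["t"],s["position"],s["ee_rot"],manip.grip_depth)
E
```

```text
top [0.38835626 0.08576365 1.2902293 ] 0.012020133486282194
side [0.5413369  1.11205939 0.60283424] 0.011512194770146505
0.1 [0.19563551 0.59278773 0.23013577] [ 1.58723863e-01  9.87322440e-01 -1.03824862e-03 -2.38862087e-04] -0.0187
```

View pics/top0.png

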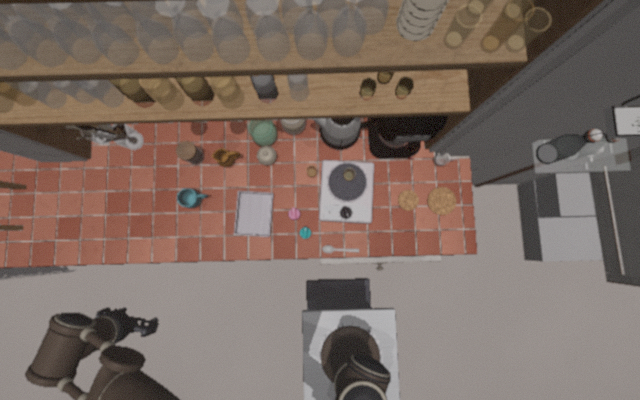

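View pics/side0.png

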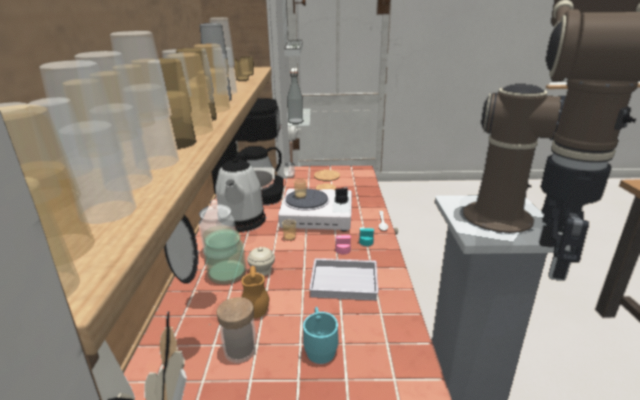

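The top view shows the hotplate at about (347,192), with a glass on its cooking plate at (348,175) and the look-alike glass at (311,172). The knob is at (346,213), the tray at (254,213), and there are two cork discs at (408,200) and (441,201), the second one larger. The pink and turquoise knobs at (294,214) and (306,233) are look-alikes to leave alone. I'll enlarge this area to confirm.

```bash
python3 - <<'E'
from h import *
import pickle
c=pickle.load(open("top.pkl","rb"))
a=c["img"][150:250,300:460]
cv2.imwrite("pics/crop1.png",cv2.resize(a,None,fx=5,fy=5,interpolation=cv2.INTER_CUBIC))
c=pickle.load(open("side.pkl","rb"))
a=c["img"][160:260,260:400]
cv2.imwrite("pics/crop2.png",cv2.resize(a,None,fx=5,fy=5,interpolation=cv2.INTER_CUBIC))
E
```

```text
(no output)
```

View pics/crop1.png

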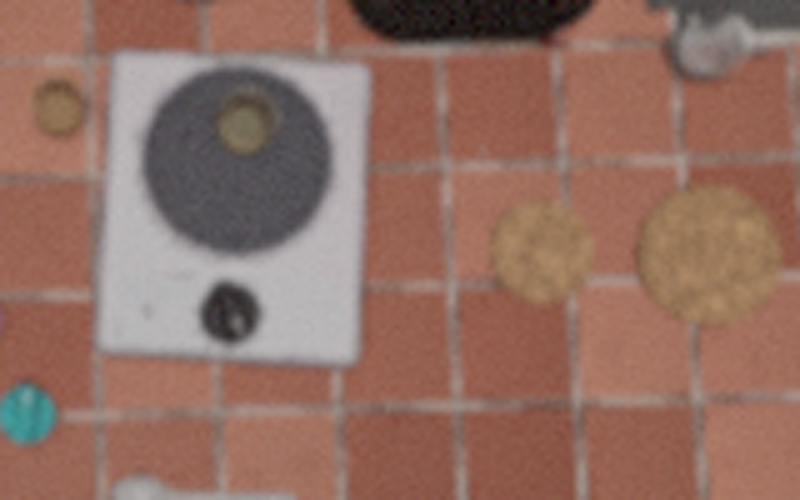

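View pics/crop2.png

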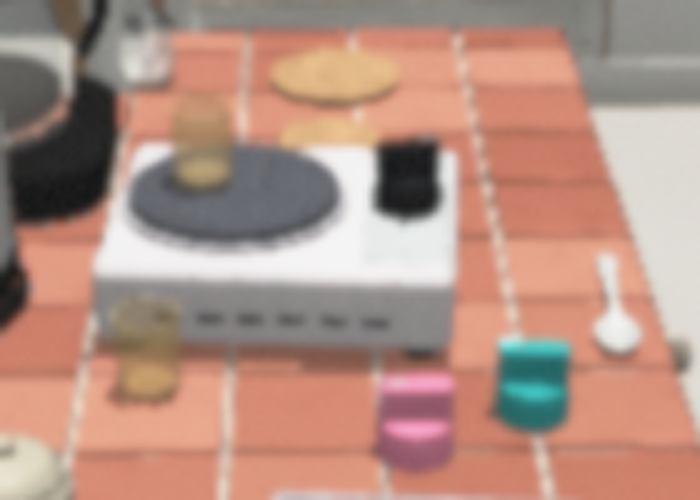

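Confirmed: in the top crop the glass on the cooking plate is at (244,122). The glass on the tiles at (58,107) is the look-alike. The larger cork disc at (708,255) is the coaster, not (541,250). The black knob is at (230,312), with the hotplate turned only slightly.

```bash
python3 - <<'E'
from h import *
import pickle
c=pickle.load(open("top.pkl","rb")); s=pickle.load(open("side.pkl","rb"))
P=lambda u,v:((u+.5)/5-.5+300,(v+.5)/5-.5+150)
S=lambda u,v:((u+.5)/5-.5+260,(v+.5)/5-.5+160)
f=lambda n,x:print(n,np.round(x,4))
f("glass base top",at_z(c,P(243,126),.072)); f("glass rim top",at_z(c,P(247,117),.124))
f("glass base side",at_z(s,S(203,180),.072)); f("glass rim side",at_z(s,S(203,102),.124))
f("coaster",at_z(c,P(708,255),.008)); f("coaster side",at_z(s,S(335,73),.008))
f("coaster width",at_z(c,P(638,255),.008)-at_z(c,P(781,255),.008))
cs=[at_z(c,P(*q),.06) for q in((112,52),(370,67),(358,362),(97,350))]
for q in cs:f("corner",q)
ctr=sum(cs)/4; ax=(cs[0]+cs[1]-cs[2]-cs[3])/2; f("hp",ctr); print(np.linalg.norm(ax),np.degrees(np.arctan2(ax[1],ax[0])))
a=ax/np.linalg.norm(ax); f("spindle from hp",ctr-.075*a); f("plate",ctr+.03*a); f("plate top",at_z(c,P(237,160),.072))
f("knob top",at_z(c,P(230,313),.08)); f("knob bar side",[at_z(s,S(x,143),.104) for x in(378,408,438)])
f("glassb",at_z(c,P(58,107),.03))
g=c["img"]
for n,q in(("tray1",(239,193)),("tray2",(272,193)),("tray3",(271,235)),("tray4",(236,234))): f(n,at_z(c,q,.025))
a=g[202:224,334:360]
h=np.clip(cv2.resize(a,None,fx=20,fy=20,interpolation=cv2.INTER_CUBIC).astype(float)*2.2,0,255)
b=s["img"][180:212,325:360]; k=np.clip(cv2.resize(b,(480,440),interpolation=cv2.INTER_CUBIC).astype(float)*2.2,0,255)
cv2.imwrite("pics/knob.png",np.hstack([cv2.resize(h,(300,254)),cv2.resize(k,(278,254))]))
E
```

```text
glass base top [ 0.6053 -0.0137  0.072 ]
glass rim top [ 0.6018 -0.0123  0.124 ]
glass base side [ 0.6017 -0.0149  0.072 ]
glass rim side [ 0.5999 -0.014   0.124 ]
coaster [ 0.5148 -0.3423  0.008 ]
coaster side [ 0.5149 -0.3398  0.008 ]
coaster width [0.0029 0.1002 0.    ]
corner [0.6617 0.0733 0.06  ]
corner [ 0.6459 -0.1033  0.06  ]
corner [ 0.4442 -0.0856  0.06  ]
corner [0.4573 0.0895 0.06  ]
hp [ 0.5523 -0.0065  0.06  ]
0.20369338928054834 -4.772335661826919
spindle from hp [ 4.775e-01 -3.000e-04  6.000e-02]
plate [ 0.5822 -0.009   0.06  ]
plate top [ 0.5821 -0.0087  0.072 ]
knob top [0.4782 0.0005 0.08  ]
knob bar side [[0.4959 0.0049 0.104 ]
 [0.4782 0.0055 0.104 ]
 [0.4604 0.0062 0.104 ]]
glassb [0.6301 0.1121 0.03  ]
tray1 [0.5603 0.3667 0.025 ]
tray2 [0.557  0.2513 0.025 ]
tray3 [0.4111 0.2565 0.025 ]
tray4 [0.418  0.3771 0.025 ][ WARN:0@0.198] global loadsave.cpp:1063 imwrite_ Unsupported depth image for selected encoder is fallbacked to CV_8U.
```

View pics/knob.png

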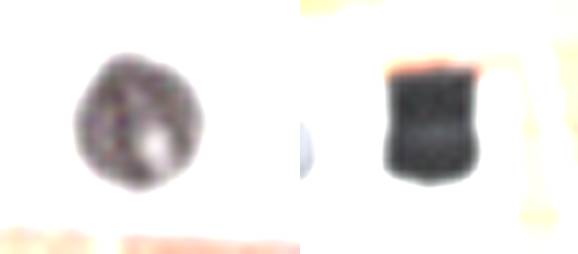

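The knob's bar runs roughly along x, with its upper end leaning a little to the left in the enlarged top view. The measured positions agree between the two cameras: glass at about (0.602,-0.013), coaster at (0.515,-0.341), knob axis at (0.478,0). Next I move above the glass.

Call:
{"name": "send_rows", "arguments": {"rows": [{"dx": 22.6, "dy": -33.7, "wz": 0.018, "hand": 64}, {"dx": 22.6, "dy": -33.7, "wz": 0.018, "hand": 64}, {"dx": 22.6, "dy": -33.7, "wz": 0.018, "hand": 64}, {"dx": 22.6, "dy": -33.7, "wz": 0.018, "hand": 64}, {"dx": 22.6, "dy": -33.7, "wz": 0.018, "hand": 64}], "squeeze": 25}}

```text
validation failed for argument at $.ro...
```

Call:
{"name": "send_rows", "arguments": {"rows": [{"dx": 22.6, "dy": -33.7, "wz": 0.018, "hand": 64}, {"dx": 22.6, "dy": -33.7, "wz": 0.018, "hand": 64}, {"dx": 22.6, "dy": -33.7, "wz": 0.018, "hand": 64}, {"dx": 22.6, "dy": -33.7, "wz": 0.018, "hand": 64}, {"dx": 22.6, "dy": -33.7, "wz": 0.018, "hand": 64}]}}

```text
validation failed for argument at $.ro...
```

Call:
{"name": "send_rows", "arguments": {"rows": [{"dx": 22.6, "dy": -33.7, "wz": 0.018, "hand": 64}, {"dx": 22.6, "dy": -33.7, "wz": 0.018, "hand": 64}, {"dx": 22.6, "dy": -33.7, "wz": 0.018, "hand": 64}, {"dx": 22.6, "dy": -33.7, "wz": 0.018, "hand": 64}, {"dx": 22.6, "dy": -33.7, "wz": 0.018, "hand": 64}]}}

```text
validation failed for argument at $.ro...
```

Call:
{"name": "send_rows", "arguments": {"rows": [{"dx": 22.6, "dy": -33.7, "wz": 0.018, "hand": 64}, {"dx": 22.6, "dy": -33.7, "wz": 0.018, "hand": 64}, {"dx": 22.6, "dy": -33.7, "wz": 0.018, "hand": 64}, {"hand": 64}, {"hand": 64}]}}

```text
validation failed for argument at $.ro...
```

Call:
{"name": "send_rows", "arguments": {"rows": [{"wx": 0, "wy": 0, "wz": 0.018, "dx": 22.6, "dy": -33.7, "dz": 0, "hand": 64}, {"wx": 0, "wy": 0, "wz": 0.018, "dx": 22.6, "dy": -33.7, "dz": 0, "hand": 64}, {"wx": 0, "wy": 0, "wz": 0.018, "dx": 22.6, "dy": -33.7, "dz": 0, "hand": 64}, {"wx": 0, "wy": 0, "wz": 0.018, "dx": 22.6, "dy": -33.7, "dz": 0, "hand": 64}, {"wx": 0, "wy": 0, "wz": 0.018, "dx": 22.6, "dy": -33.7, "dz": 0, "hand": 64}], "squeeze": 25}}

```text
t: 0.52
position: [0.3092, 0.4231, 0.2307]
ee_rot: [0.113, 0.994, -0.0, -0.0]
force: [0.9, 0.1, -1.0]
gripper_width: 0.75
gripper_force: 0.0
```

Call:
{"name": "send_rows", "arguments": {"rows": [{"wx": 0, "wy": 0, "wz": 0.018, "dx": 22.6, "dy": -33.7, "dz": 0, "hand": 64}, {"wx": 0, "wy": 0, "wz": 0.018, "dx": 22.6, "dy": -33.7, "dz": 0, "hand": 64}, {"wx": 0, "wy": 0, "wz": 0.018, "dx": 22.6, "dy": -33.7, "dz": 0, "hand": 64}, {"wx": 0, "wy": 0, "wz": 0.018, "dx": 22.6, "dy": -33.7, "dz": 0, "hand": 64}, {"wx": 0, "wy": 0, "wz": 0.018, "dx": 22.6, "dy": -33.7, "dz": 0, "hand": 64}]}}

```text
t: 0.93
position: [0.4223, 0.2546, 0.231]
ee_rot: [0.069, 0.998, -0.0, -0.0]
force: [1.5, -0.3, 1.4]
gripper_width: 0.747
gripper_force: 0.0
```

Call:
{"name": "send_rows", "arguments": {"rows": [{"wx": 0, "wy": 0, "wz": 0.018, "dx": 22.6, "dy": -33.7, "dz": 0, "hand": 64}, {"wx": 0, "wy": 0, "wz": 0.018, "dx": 22.6, "dy": -33.7, "dz": 0, "hand": 64}, {"wx": 0, "wy": 0, "wz": 0.018, "dx": 22.6, "dy": -33.7, "dz": 0, "hand": 64}, {"wx": 0, "wy": 0, "wz": 0.018, "dx": 22.6, "dy": -33.7, "dz": 0, "hand": 64}, {"wx": 0, "wy": 0, "wz": 0.018, "dx": 22.6, "dy": -33.7, "dz": 0, "hand": 64}]}}

```text
t: 1.35
position: [0.5353, 0.0861, 0.2309]
ee_rot: [0.024, 1.0, 0.0, -0.0]
force: [0.6, 0.7, -0.7]
gripper_width: 0.747
gripper_force: 0.0
```

Call:
{"name": "send_rows", "arguments": {"rows": [{"wx": 0, "wy": 0, "wz": 0.018, "dx": 22.6, "dy": -33.7, "dz": 0, "hand": 64}, {"wx": 0, "wy": 0, "wz": 0.018, "dx": 22.6, "dy": -33.7, "dz": 0, "hand": 64}, {"wx": 0, "wy": 0, "wz": 0.018, "dx": 20, "dy": -31, "dz": 0, "hand": 64}, {"wx": 0, "wy": 0, "wz": 0, "dx": 0, "dy": 0, "dz": 0, "hand": 64}]}}

```text
t: 1.68
position: [0.6033, -0.0165, 0.231]
ee_rot: [-0.0, 1.0, -0.002, 0.001]
force: [0.1, -0.6, 0.3]
gripper_width: 0.748
gripper_force: 0.0
```

Call:
{"name": "send_rows", "arguments": {"rows": [{"wx": 0, "wy": 0, "wz": 0, "dx": 0, "dy": 3, "dz": -38, "hand": 64}, {"wx": 0, "wy": 0, "wz": 0, "dx": -1, "dy": 0, "dz": -38, "hand": 64}, {"wx": 0, "wy": 0, "wz": 0, "dx": 0, "dy": 0, "dz": -36, "hand": 64}, {"wx": 0, "wy": 0, "wz": 0, "dx": 0, "dy": 0, "dz": -24, "hand": 64}, {"wx": 0, "wy": 0, "wz": 0, "dx": 0, "dy": 0, "dz": -12, "hand": 64}]}}

```text
t: 2.1
position: [0.5949, -0.0068, 0.0784]
ee_rot: [-0.003, 1.0, 0.0, -0.004]
force: [-0.3, 0.3, 0.8]
gripper_width: 0.753
gripper_force: 0.0
```

Call:
{"name": "send_rows", "arguments": {"rows": [{"wx": 0, "wy": 0, "wz": 0, "dx": 0, "dy": 0, "dz": 0, "hand": 50}, {"wx": 0, "wy": 0, "wz": 0, "dx": 0, "dy": 0, "dz": 0, "hand": 42}, {"wx": 0, "wy": 0, "wz": 0, "dx": 0, "dy": 0, "dz": 0, "hand": 34}, {"wx": 0, "wy": 0, "wz": 0, "dx": 0, "dy": 0, "dz": 0, "hand": 30}, {"wx": 0, "wy": 0, "wz": 0, "dx": 0, "dy": 0, "dz": 0, "hand": 30}]}}

```text
t: 2.52
position: [0.6007, -0.0074, 0.0854]
ee_rot: [-0.003, 1.0, -0.0, 0.002]
force: [0.8, 0.5, -0.9]
gripper_width: 0.449
gripper_force: 25.1
```

Call:
{"name": "send_rows", "arguments": {"rows": [{"wx": 0, "wy": 0, "wz": 0, "dx": 0, "dy": 0, "dz": 6, "hand": 30}, {"wx": 0, "wy": 0, "wz": 0, "dx": 0, "dy": 0, "dz": 16, "hand": 30}, {"wx": 0, "wy": 0, "wz": 0, "dx": 0, "dy": 0, "dz": 30, "hand": 30}, {"wx": 0, "wy": 0, "wz": 0, "dx": 0, "dy": 0, "dz": 30, "hand": 30}, {"wx": 0, "wy": 0, "wz": 0, "dx": 0, "dy": 0, "dz": 18, "hand": 30}], "squeeze": 35}}

```text
t: 2.93
position: [0.601, -0.0075, 0.1878]
ee_rot: [-0.003, 1.0, -0.0, 0.003]
force: [0.6, 0.6, -0.2]
gripper_width: 0.444
gripper_force: 35.3
```

```bash
python3 - <<'E'
from h import *
s=read_state();print(s["position"],s["ee_rot"],s["force"],s["gripper_width"])
c=snap("side");t=snap("top")
print(proj(c,[.602,-.0135,.2]))
s=read_state();print(s["position"],s["ee_rot"],s["force"])
a=cv2.resize(c["img"][90:240,230:400],None,fx=3,fy=3); b=cv2.resize(t["img"][140:240,290:380],None,fx=3,fy=4.5)
cv2.imwrite("pics/g1.png",np.hstack([a,b]))
E
```

```text
[ 0.60102544 -0.00749806  0.18779677] [-2.61983493e-03  9.99992472e-01 -2.36406844e-04  2.85242314e-03] [ 0.59095804  0.55560779 -0.15066452] 0.443804106979112
[298.58869024 156.02021155]
[ 0.60296966 -0.00766732  0.18934822] [-2.62877706e-03  9.99981193e-01 -4.64169376e-04  5.52160250e-03] [ 1.32026119 -0.75343369 -0.82817613]
```

View pics/g1.png

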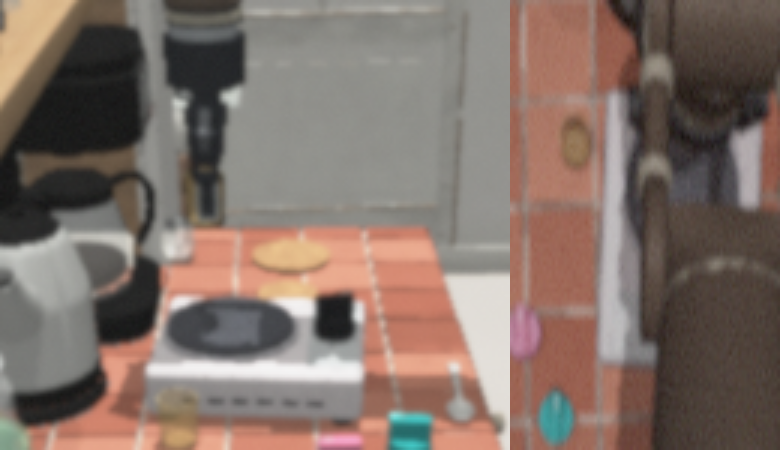

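The glass is held upright and clear of the plate, at about (200,195) in the left half of the picture. Next it goes to the coaster.

Call:
{"name": "send_rows", "arguments": {"rows": [{"wx": 0, "wy": 0, "wz": 0, "dx": -4, "dy": -15, "dz": 0, "hand": 30}, {"wx": 0, "wy": 0, "wz": 0, "dx": -9, "dy": -30, "dz": 0, "hand": 30}, {"wx": 0, "wy": 0, "wz": 0, "dx": -10, "dy": -38, "dz": 0, "hand": 30}, {"wx": 0, "wy": 0, "wz": 0, "dx": -10, "dy": -38, "dz": 0, "hand": 30}, {"wx": 0, "wy": 0, "wz": 0, "dx": -10, "dy": -38, "dz": 0, "hand": 30}]}}

```text
t: 3.45
position: [0.5548, -0.1672, 0.1824]
ee_rot: [-0.003, 1.0, 0.0, -0.001]
force: [1.0, -0.4, -0.4]
gripper_width: 0.448
gripper_force: 35.3
```

Call:
{"name": "send_rows", "arguments": {"rows": [{"wx": 0, "wy": 0, "wz": 0, "dx": -10, "dy": -38, "dz": 0, "hand": 30}, {"wx": 0, "wy": 0, "wz": 0, "dx": -10, "dy": -38, "dz": 0, "hand": 30}, {"wx": 0, "wy": 0, "wz": 0, "dx": -10, "dy": -38, "dz": -10, "hand": 30}, {"wx": 0, "wy": 0, "wz": 0, "dx": -9, "dy": -35, "dz": -20, "hand": 30}, {"wx": 0, "wy": 0, "wz": 0, "dx": -6, "dy": -24, "dz": -30, "hand": 30}]}}

```text
t: 3.87
position: [0.5118, -0.3442, 0.1254]
ee_rot: [-0.002, 1.0, -0.003, 0.003]
force: [0.8, -0.9, -1.0]
gripper_width: 0.444
gripper_force: 35.3
```

Call:
{"name": "send_rows", "arguments": {"rows": [{"wx": 0, "wy": 0, "wz": 0, "dx": 0, "dy": 0, "dz": -30, "hand": 30}, {"wx": 0, "wy": 0, "wz": 0, "dx": 0, "dy": 0, "dz": -20, "hand": 30}, {"wx": 0, "wy": 0, "wz": 0, "dx": 0, "dy": 0, "dz": -15, "hand": 30}, {"wx": 0, "wy": 0, "wz": 0, "dx": 0, "dy": 0, "dz": 0, "hand": 30}, {"wx": 0, "wy": 0, "wz": 0, "dx": 0, "dy": 0, "dz": 0, "hand": 30}]}}

```text
t: 4.28
position: [0.5097, -0.3384, 0.0565]
ee_rot: [-0.003, 1.0, 0.001, -0.002]
force: [0.4, -0.3, -1.6]
gripper_width: 0.45
gripper_force: 35.4
```

Call:
{"name": "send_rows", "arguments": {"rows": [{"wx": 0, "wy": 0, "wz": 0, "dx": 3, "dy": 0, "dz": -15, "hand": 30}, {"wx": 0, "wy": 0, "wz": 0, "dx": 0, "dy": 0, "dz": -9, "hand": 30}, {"wx": 0, "wy": 0, "wz": 0, "dx": 0, "dy": 0, "dz": -4, "hand": 30}, {"wx": 0, "wy": 0, "wz": 0, "dx": 0, "dy": 0, "dz": 0, "hand": 30}]}}

```text
t: 4.62
position: [0.5136, -0.3388, 0.0299]
ee_rot: [-0.003, 1.0, 0.0, -0.001]
force: [-0.3, 0.3, -0.8]
gripper_width: 0.45
gripper_force: 35.4
```

Call:
{"name": "send_rows", "arguments": {"rows": [{"wx": 0, "wy": 0, "wz": 0, "dx": 0, "dy": 0, "dz": -2, "hand": 30}, {"wx": 0, "wy": 0, "wz": 0, "dx": 0, "dy": 0, "dz": 0, "hand": 30}]}}

```text
t: 4.78
position: [0.5144, -0.3395, 0.0288]
ee_rot: [-0.003, 1.0, -0.0, 0.0]
force: [0.1, -0.1, -0.8]
gripper_width: 0.446
gripper_force: 35.4
```

Call:
{"name": "send_rows", "arguments": {"rows": [{"wx": 0, "wy": 0, "wz": 0, "dx": 0, "dy": 0, "dz": -2, "hand": 30}, {"wx": 0, "wy": 0, "wz": 0, "dx": 0, "dy": 0, "dz": 0, "hand": 30}]}}

```text
t: 4.95
position: [0.5142, -0.3395, 0.0265]
ee_rot: [-0.003, 1.0, -0.0, 0.0]
force: [1.1, -0.2, -0.7]
gripper_width: 0.447
gripper_force: 35.4
```

Call:
{"name": "send_rows", "arguments": {"rows": [{"wx": 0, "wy": 0, "wz": 0, "dx": 0, "dy": 0, "dz": -3, "hand": 30}, {"wx": 0, "wy": 0, "wz": 0, "dx": 0, "dy": 0, "dz": 0, "hand": 30}]}}

```text
t: 5.12
position: [0.5139, -0.3393, 0.023]
ee_rot: [-0.003, 1.0, 0.0, -0.0]
force: [-0.8, 0.3, 0.1]
gripper_width: 0.444
gripper_force: 35.4
```

Call:
{"name": "send_rows", "arguments": {"rows": [{"wx": 0, "wy": 0, "wz": 0, "dx": 0, "dy": 0, "dz": -1, "hand": 30}, {"wx": 0, "wy": 0, "wz": 0, "dx": 0, "dy": 0, "dz": 0, "hand": 30}]}}

```text
t: 5.28
position: [0.514, -0.3393, 0.022]
ee_rot: [-0.003, 1.0, 0.0, -0.0]
force: [-0.7, 0.4, -0.7]
gripper_width: 0.446
gripper_force: 35.4
```

Call:
{"name": "send_rows", "arguments": {"rows": [{"wx": 0, "wy": 0, "wz": 0, "dx": 0, "dy": 0, "dz": -1, "hand": 30}, {"wx": 0, "wy": 0, "wz": 0, "dx": 0, "dy": 0, "dz": 0, "hand": 30}]}}

```text
t: 5.45
position: [0.514, -0.3393, 0.0211]
ee_rot: [-0.003, 1.0, 0.0, -0.0]
force: [-0.4, 0.3, -0.9]
gripper_width: 0.443
gripper_force: 35.4
```

```bash
python3 - <<'E'
from h import *
for i in range(2):
    c=snap("side"); s=read_state();print(s["position"],s["force"])
p=proj(c,[.5145,-.34,.03]); print(p); u,v=p.astype(int)
cv2.imwrite("pics/g2.png",cv2.resize(c["img"][v-40:v+25,u-50:u+40],None,fx=8,fy=8,interpolation=cv2.INTER_CUBIC))
E
```

```text
[ 0.51404668 -0.33935411  0.02117747] [ 0.30093155  0.25786649 -0.85721617]
[ 0.5140712  -0.33935629  0.02121057] [ 0.22707197 -0.52123128 -0.80600202]
[326.67570746 168.8158178 ]
```

View pics/g2.png

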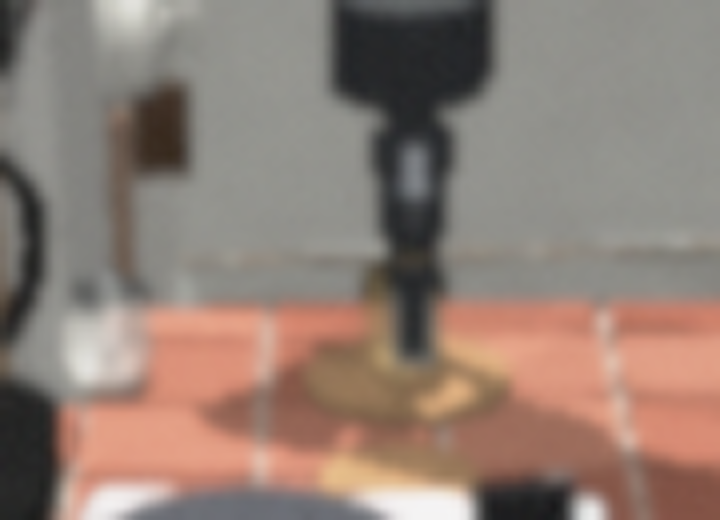

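The glass is over the middle of the coaster, its foot at about (395,375) with the disc centred at (407,383). It has almost reached the cork, so I lower it in small steps.

Call:
{"name": "send_rows", "arguments": {"rows": [{"wx": 0, "wy": 0, "wz": 0, "dx": 0, "dy": 0, "dz": -1, "hand": 30}, {"wx": 0, "wy": 0, "wz": 0, "dx": 0, "dy": 0, "dz": 0, "hand": 30}]}}

```text
t: 5.72
position: [0.5143, -0.3395, 0.0203]
ee_rot: [-0.003, 1.0, -0.0, 0.0]
force: [0.5, 0.4, -0.7]
gripper_width: 0.444
gripper_force: 35.4
```

Call:
{"name": "send_rows", "arguments": {"rows": [{"wx": 0, "wy": 0, "wz": 0, "dx": 0, "dy": 0, "dz": -0.8, "hand": 30}, {"wx": 0, "wy": 0, "wz": 0, "dx": 0, "dy": 0, "dz": 0, "hand": 30}]}}

```text
t: 5.88
position: [0.5144, -0.3396, 0.0202]
ee_rot: [-0.003, 1.0, -0.0, 0.0]
force: [-0.3, 0.4, 3.8]
gripper_width: 0.443
gripper_force: 35.3
```

Contact reads 3.8 N, so I release and rise.

Call:
{"name": "send_rows", "arguments": {"rows": [{"wx": 0, "wy": 0, "wz": 0, "dx": 0, "dy": 0, "dz": 0, "hand": 42}, {"wx": 0, "wy": 0, "wz": 0, "dx": 0, "dy": 0, "dz": 0, "hand": 50}, {"wx": 0, "wy": 0, "wz": 0, "dx": 0, "dy": 0, "dz": 0, "hand": 60}, {"wx": 0, "wy": 0, "wz": 0, "dx": 0, "dy": 0, "dz": 0, "hand": 60}, {"wx": 0, "wy": 0, "wz": 0, "dx": 0, "dy": 0, "dz": 10, "hand": 60}]}}

```text
t: 6.3
position: [0.5124, -0.3381, 0.0275]
ee_rot: [-0.003, 1.0, 0.001, -0.002]
force: [-0.7, -0.1, -0.1]
gripper_width: 0.702
gripper_force: 0.0
```

Call:
{"name": "send_rows", "arguments": {"rows": [{"wx": 0, "wy": 0, "wz": 0, "dx": 0, "dy": 0, "dz": 30, "hand": 60}, {"wx": 0, "wy": 0, "wz": 0, "dx": 0, "dy": 0, "dz": 40, "hand": 60}, {"wx": 0, "wy": 0, "wz": 0, "dx": 0, "dy": 0, "dz": 40, "hand": 60}, {"wx": 0, "wy": 0, "wz": 0, "dx": 0, "dy": 0, "dz": 40, "hand": 60}, {"wx": 0, "wy": 0, "wz": 0, "dx": 0, "dy": 20, "dz": 20, "hand": 60}]}}

```text
t: 6.72
position: [0.5169, -0.324, 0.2068]
ee_rot: [-0.001, 1.0, -0.004, 0.005]
force: [1.1, 0.8, 0.3]
gripper_width: 0.704
gripper_force: 0.0
```

Call:
{"name": "send_rows", "arguments": {"rows": [{"wx": 0, "wy": 0, "wz": 0, "dx": -4, "dy": 38, "dz": 0, "hand": 50}, {"wx": 0, "wy": 0, "wz": 0, "dx": -4, "dy": 38, "dz": 0, "hand": 50}, {"wx": 0, "wy": 0, "wz": 0, "dx": -4, "dy": 38, "dz": 0, "hand": 50}, {"wx": 0, "wy": 0, "wz": 0, "dx": -4, "dy": 38, "dz": 0, "hand": 50}, {"wx": 0, "wy": 0, "wz": 0, "dx": -4, "dy": 38, "dz": 0, "hand": 50}]}}

```text
t: 7.13
position: [0.4937, -0.1278, 0.2003]
ee_rot: [-0.002, 1.0, -0.0, 0.001]
force: [1.1, 0.1, -0.5]
gripper_width: 0.579
gripper_force: 0.0
```

Call:
{"name": "send_rows", "arguments": {"rows": [{"wx": 0, "wy": 0, "wz": 0, "dx": -4, "dy": 38, "dz": 0, "hand": 40}, {"wx": 0, "wy": 0, "wz": 0, "dx": -4, "dy": 38, "dz": 0, "hand": 40}, {"wx": 0, "wy": 0, "wz": 0, "dx": -4, "dy": 38, "dz": 0, "hand": 40}, {"wx": 0, "wy": 0, "wz": 0, "dx": -4, "dy": 16, "dz": 0, "hand": 40}, {"wx": 0, "wy": 0, "wz": 0, "dx": 0, "dy": 0, "dz": 0, "hand": 40}]}}

```text
t: 7.55
position: [0.477, 0.0039, 0.2]
ee_rot: [-0.005, 1.0, 0.001, -0.0]
force: [-0.4, -1.0, 0.1]
gripper_width: 0.469
gripper_force: 0.0
```

```bash
python3 - <<'E'
from h import *
c=snap("side");t=snap("top")
for i in range(3):
    s=read_state();print(s["position"],s["ee_rot"],s["joints"]); snap("top")
a=cv2.resize(c["img"][80:240,270:400],(488,600),interpolation=cv2.INTER_CUBIC); b=cv2.resize(t["img"][190:230,330:365],(306,350),interpolation=cv2.INTER_CUBIC)
b=np.clip(b.astype(float)*1.8,0,255).astype(np.uint8)
b=np.vstack([b,np.zeros((250,306,3),np.uint8)])
b[360:590]=cv2.resize(t["img"][180:220,420:470],(306,230))
cv2.imwrite("pics/k1.png",np.hstack([a,b]))
E
```

```text
[0.47823424 0.00085951 0.20011056] [-3.66379871e-03  9.99993034e-01 -4.10445259e-04  5.83867164e-04] [-8.88153850e-02  5.67613612e-02  1.99965022e+00 -8.02826369e-04
  1.08394266e+00 -1.66656417e+00]
[4.78510463e-01 1.45602236e-04 2.00065154e-01] [-2.91040862e-03  9.99995491e-01 -4.18159647e-04  6.10785231e-04] [-9.02497183e-02  5.73384850e-02  1.99913903e+00 -8.13639141e-04
  1.08382120e+00 -1.66648659e+00]
[ 4.78564286e-01 -3.01433311e-04  1.99944236e-01] [-2.33359031e-03  9.99997092e-01 -3.56858931e-04  4.93516609e-04] [-9.12406766e-02  5.77475343e-02  1.99897407e+00 -6.99708430e-04
  1.08382175e+00 -1.66637708e+00]
```

View pics/k1.png

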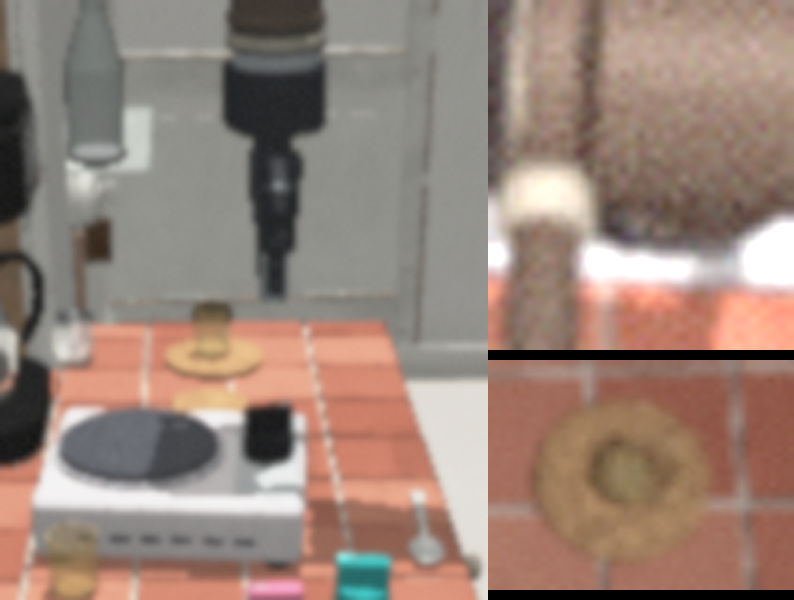

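The glass stands upright on the coaster, at (627,470) inside the disc at (622,480) in the lower right crop. The gripper at (275,290) is over the knob at (268,430). Next I descend to the bar grip.

Call:
{"name": "send_rows", "arguments": {"rows": [{"wx": 0, "wy": 0, "wz": 0, "dx": 0, "dy": 0, "dz": -20, "hand": 48}, {"wx": 0, "wy": 0, "wz": 0, "dx": 0, "dy": 0, "dz": -35, "hand": 48}, {"wx": 0, "wy": 0, "wz": 0, "dx": 0, "dy": 0, "dz": -30, "hand": 48}, {"wx": 0, "wy": 0, "wz": 0, "dx": 0, "dy": 0, "dz": -20, "hand": 48}, {"wx": 0, "wy": 0, "wz": 0, "dx": 0, "dy": 0, "dz": -8, "hand": 48}], "squeeze": 20}}

```text
t: 8.22
position: [0.4755, -0.0005, 0.0832]
ee_rot: [-0.001, 1.0, 0.0, -0.003]
force: [-0.0, 0.6, -0.5]
gripper_width: 0.56
gripper_force: 0.0
```

Call:
{"name": "send_rows", "arguments": {"rows": [{"wx": 0, "wy": 0, "wz": 0, "dx": 0, "dy": 0, "dz": 0, "hand": 40}, {"wx": 0, "wy": 0, "wz": 0, "dx": 0, "dy": 0, "dz": 0, "hand": 34}, {"wx": 0, "wy": 0, "wz": 0, "dx": 0, "dy": 0, "dz": 0, "hand": 30}, {"wx": 0, "wy": 0, "wz": 0, "dx": 0, "dy": 0, "dz": 0, "hand": 28}, {"wx": 0, "wy": 0, "wz": 0, "dx": 0, "dy": 0, "dz": 0, "hand": 28}]}}

```text
t: 8.63
position: [0.4795, 0.0004, 0.088]
ee_rot: [-0.003, 1.0, -0.0, 0.002]
force: [-0.4, -0.3, -0.3]
gripper_width: 0.327
gripper_force: 0.0
```

```bash
python3 - <<'E'
from h import *
s=read_state();print(s["position"],s["ee_rot"],s["force"],s["wrist_torque"],s["gripper_width"]*85.4)
c=snap("side")
b=cv2.resize(c["img"][150:215,290:370],None,fx=8,fy=8,interpolation=cv2.INTER_CUBIC)
cv2.imwrite("pics/k2.png",np.clip(b.astype(float)*1.6,0,255).astype(np.uint8))
E
```

```text
[4.79528128e-01 4.22545213e-04 8.79844888e-02] [-2.58752970e-03  9.99995397e-01 -1.59900253e-04  1.57614246e-03] [-0.38011998 -0.27244872 -0.29573959] [-0.01536198  0.03164252 -0.06543841] 27.926746281724444
```

View pics/k2.png

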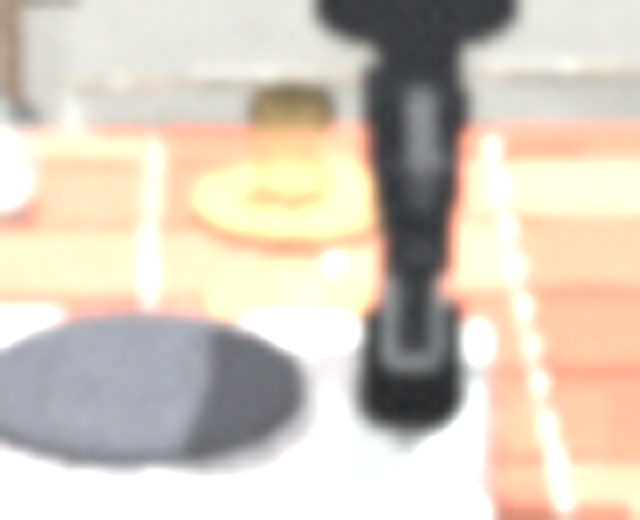

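The finger at (413,320) is centred on the knob, whose bar spans about 360 to 462. I lower 3 mm and close in stages, watching for sideways force.

Call:
{"name": "send_rows", "arguments": {"rows": [{"wx": 0, "wy": 0, "wz": 0, "dx": -1, "dy": 0, "dz": -3, "hand": 24}, {"wx": 0, "wy": 0, "wz": 0, "dx": 0, "dy": 0, "dz": 0, "hand": 21}, {"wx": 0, "wy": 0, "wz": 0, "dx": 0, "dy": 0, "dz": 0, "hand": 21}]}}

```text
t: 8.93
position: [0.4768, 0.0007, 0.0834]
ee_rot: [-0.003, 1.0, 0.0, -0.0]
force: [-0.1, -0.2, -0.0]
gripper_width: 0.247
gripper_force: 0.0
```

Call:
{"name": "send_rows", "arguments": {"rows": [{"wx": 0, "wy": 0, "wz": 0, "dx": 0, "dy": 0, "dz": 0, "hand": 18}, {"wx": 0, "wy": 0, "wz": 0, "dx": 0, "dy": 0, "dz": 0, "hand": 18}]}}

```text
t: 9.1
position: [0.4772, 0.0007, 0.0835]
ee_rot: [-0.003, 1.0, 0.0, 0.0]
force: [-0.6, 0.9, 0.2]
gripper_width: 0.212
gripper_force: 0.1
```

```bash
python3 - <<'E'
from h import *
s=read_state();print(s["position"],s["force"],s["wrist_torque"],s["gripper_width"]*85.4,s["gripper_force"])
E
```

```text
[0.47718649 0.00070359 0.08347677] [-0.58480118  0.93857938  0.17268024] [0.02019723 0.01721524 0.01683119] 18.121232492008264 0.09080254138098098
```

Call:
{"name": "send_rows", "arguments": {"rows": [{"wx": 0, "wy": 0, "wz": 0, "dx": 1, "dy": 0, "dz": 1, "hand": 16.5}, {"wx": 0, "wy": 0, "wz": 0, "dx": 0, "dy": 0, "dz": 0, "hand": 16.5}]}}

```text
t: 9.27
position: [0.4774, 0.0007, 0.084]
ee_rot: [-0.003, 1.0, 0.0, -0.001]
force: [-0.5, 0.3, -1.9]
gripper_width: 0.193
gripper_force: 2.2
```

```bash
python3 - <<'E'
from h import *
s=read_state();print(s["position"],s["force"],s["wrist_torque"],s["gripper_width"]*85.4,s["gripper_force"])
E
```

```text
[0.47737235 0.00071517 0.08398084] [-0.53879972  0.34475965 -1.88236426] [0.05332045 0.152691   0.03090242] 16.442654818349737 2.1862614346900955
```

Call:
{"name": "send_rows", "arguments": {"rows": [{"wx": 0, "wy": 0, "wz": 0, "dx": 0, "dy": 0, "dz": 0, "hand": 15}, {"wx": 0, "wy": 0, "wz": 0, "dx": 0, "dy": 0, "dz": 0, "hand": 14}]}}

```text
t: 9.43
position: [0.4779, 0.0008, 0.0841]
ee_rot: [-0.003, 1.0, 0.0, -0.0]
force: [1.3, 1.3, -3.2]
gripper_width: 0.17
gripper_force: 9.4
```

```bash
python3 - <<'E'
from h import *
s=read_state();print(s["position"],s["force"],s["wrist_torque"],s["gripper_width"]*85.4,s["gripper_force"])
E
```

```text
[0.47792366 0.00083808 0.08414127] [ 1.30658415  1.30945395 -3.18413203] [ 0.23920712 -0.08494218  0.09019964] 14.523407412886824 9.375405013561249
```

Call:
{"name": "send_rows", "arguments": {"rows": [{"wx": 0, "wy": 0, "wz": 0, "dx": 0, "dy": 0, "dz": 0, "hand": 10}, {"wx": 0, "wy": 0, "wz": 0, "dx": 0, "dy": 0, "dz": 0, "hand": 8}]}}

```text
t: 9.6
position: [0.4779, 0.0009, 0.0842]
ee_rot: [-0.002, 1.0, 0.0, -0.0]
force: [1.0, 1.8, -3.5]
gripper_width: 0.157
gripper_force: 19.6
```

```bash
python3 - <<'E'
from h import *
s=read_state();print(s["position"],s["force"],s["wrist_torque"],s["gripper_width"]*85.4,s["gripper_force"])
E
```

```text
[0.47793012 0.00087171 0.08422466] [ 0.95576473  1.82280041 -3.50953317] [ 0.36304277 -0.08148363 -0.03205899] 13.430362256885557 19.568088948726654
```

The bar is held. I start twisting slowly, watching the forces.

Call:
{"name": "send_rows", "arguments": {"rows": [{"wx": 0, "wy": 0, "wz": 0, "dx": 0, "dy": 0, "dz": 0, "hand": 5}, {"wx": 0, "wy": 0, "wz": 0, "dx": 0, "dy": 0, "dz": 0, "hand": 5}, {"wx": 0, "wy": 0, "wz": -0.06, "dx": 0, "dy": 0, "dz": 0, "hand": 5}, {"wx": 0, "wy": 0, "wz": -0.08, "dx": 0, "dy": 0, "dz": 0, "hand": 5}, {"wx": 0, "wy": 0, "wz": -0.08, "dx": 0, "dy": 0, "dz": 0.08, "hand": 5}], "squeeze": 45}}

```text
t: 10.02
position: [0.478, 0.0009, 0.0845]
ee_rot: [0.109, 0.994, 0.0, -0.0]
force: [0.2, 3.0, -3.3]
gripper_width: 0.146
gripper_force: 47.3
```

Call:
{"name": "send_rows", "arguments": {"rows": [{"wx": 0, "wy": 0, "wz": -0.08, "dx": 0, "dy": 0, "dz": 0.08, "hand": 5}, {"wx": 0, "wy": 0, "wz": -0.08, "dx": 0, "dy": 0, "dz": 0.08, "hand": 5}, {"wx": 0, "wy": 0, "wz": -0.08, "dx": 0, "dy": 0, "dz": 0.08, "hand": 5}, {"wx": 0, "wy": 0, "wz": -0.08, "dx": 0, "dy": 0, "dz": 0.08, "hand": 5}, {"wx": 0, "wy": 0, "wz": -0.08, "dx": 0, "dy": 0, "dz": 0.08, "hand": 5}]}}

```text
t: 10.43
position: [0.478, 0.001, 0.0848]
ee_rot: [0.304, 0.953, 0.0, -0.0]
force: [0.5, 3.6, -3.4]
gripper_width: 0.147
gripper_force: 47.2
```

```bash
cat > st.py <<'E'
from h import *
from scipy.spatial.transform import Rotation as Ro
s=read_state(); y=Ro.from_quat(s["ee_rot"]).as_matrix()[:,1]
r=lambda a:np.round(a,4).tolist()
print("t",s["t"],r(s["position"]),"F",r(s["force"]),"M",r(s["wrist_torque"]),"yaw",round(float(np.arctan2(y[1],y[0])),3),"q6",round(s["joints"][5],2),"w",round(s["gripper_width"]*85.4,2))
E
python3 st.py
```

```text
t 10.4333 [0.478, 0.001, 0.0848] F [0.5116, 3.5703, -3.3835] M [0.6416, 0.0197, 0.1045] yaw 0.952 q6 -1.04 w 12.56
```

Call:
{"name": "send_rows", "arguments": {"rows": [{"wx": 0, "wy": 0, "wz": -0.1, "dx": 0, "dy": 0.2, "dz": 0.11, "hand": 5}, {"wx": 0, "wy": 0, "wz": -0.1, "dx": 0, "dy": 0.2, "dz": 0.11, "hand": 5}, {"wx": 0, "wy": 0, "wz": -0.1, "dx": 0, "dy": 0, "dz": 0.11, "hand": 5}, {"wx": 0, "wy": 0, "wz": -0.1, "dx": 0, "dy": 0, "dz": 0.11, "hand": 5}, {"wx": 0, "wy": 0, "wz": -0.1, "dx": 0, "dy": 0, "dz": 0.11, "hand": 5}]}}

```text
t: 10.85
position: [0.4782, 0.0014, 0.0854]
ee_rot: [0.531, 0.847, 0.0, -0.0]
force: [1.2, 2.4, -3.4]
gripper_width: 0.151
gripper_force: 47.2
```

Call:
{"name": "send_rows", "arguments": {"rows": [{"wx": 0, "wy": 0, "wz": -0.1, "dx": 0, "dy": 0, "dz": 0.11, "hand": 5}, {"wx": 0, "wy": 0, "wz": -0.1, "dx": 0, "dy": 0, "dz": 0.11, "hand": 5}, {"wx": 0, "wy": 0, "wz": -0.1, "dx": 0, "dy": 0, "dz": 0.11, "hand": 5}, {"wx": 0, "wy": 0, "wz": -0.1, "dx": 0, "dy": 0, "dz": 0.11, "hand": 5}, {"wx": 0, "wy": 0, "wz": -0.1, "dx": 0, "dy": 0, "dz": 0.11, "hand": 5}]}}

```text
t: 11.27
position: [0.4784, 0.0015, 0.086]
ee_rot: [0.724, 0.69, 0.001, -0.0]
force: [1.5, 3.0, -5.2]
gripper_width: 0.15
gripper_force: 47.1
```

```bash
python3 st.py
```

```text
t 11.2667 [0.4784, 0.0015, 0.086] F [1.5206, 3.0071, -5.236] M [0.6022, -0.2492, 0.0591] yaw -0.049 q6 -0.04 w 12.8
```

Call:
{"name": "send_rows", "arguments": {"rows": [{"wx": 0, "wy": 0, "wz": -0.1, "dx": 0.1, "dy": 0.2, "dz": 0.11, "hand": 5}, {"wx": 0, "wy": 0, "wz": -0.1, "dx": 0, "dy": 0, "dz": 0.11, "hand": 5}, {"wx": 0, "wy": 0, "wz": -0.1, "dx": 0, "dy": 0, "dz": 0.11, "hand": 5}, {"wx": 0, "wy": 0, "wz": -0.1, "dx": 0, "dy": 0, "dz": 0.11, "hand": 5}, {"wx": 0, "wy": 0, "wz": -0.1, "dx": 0, "dy": 0, "dz": 0.11, "hand": 5}]}}

```text
t: 11.68
position: [0.4787, 0.0015, 0.0866]
ee_rot: [0.872, 0.489, 0.001, 0.0]
force: [1.3, 3.3, -3.7]
gripper_width: 0.151
gripper_force: 47.1
```

Call:
{"name": "send_rows", "arguments": {"rows": [{"wx": 0, "wy": 0, "wz": -0.1, "dx": 0.1, "dy": 0.2, "dz": 0.11, "hand": 5}, {"wx": 0, "wy": 0, "wz": -0.1, "dx": 0, "dy": 0, "dz": 0.11, "hand": 5}, {"wx": 0, "wy": 0, "wz": -0.1, "dx": 0, "dy": 0, "dz": 0.11, "hand": 5}, {"wx": 0, "wy": 0, "wz": -0.1, "dx": 0, "dy": 0, "dz": 0.11, "hand": 5}, {"wx": 0, "wy": 0, "wz": -0.1, "dx": 0, "dy": 0, "dz": 0.11, "hand": 5}]}}

```text
t: 12.1
position: [0.479, 0.0015, 0.0872]
ee_rot: [0.966, 0.258, 0.001, 0.0]
force: [1.5, 2.6, -4.7]
gripper_width: 0.153
gripper_force: 47.1
```

```bash
python3 st.py
```

```text
t 12.1 [0.479, 0.0015, 0.0872] F [1.5283, 2.5836, -4.7279] M [0.4469, -0.3387, 0.1441] yaw -1.049 q6 0.96 w 13.02
```

Call:
{"name": "send_rows", "arguments": {"rows": [{"wx": 0, "wy": 0, "wz": -0.1, "dx": 0, "dy": 0, "dz": 0.12, "hand": 5}, {"wx": 0, "wy": 0, "wz": -0.1, "dx": 0, "dy": 0, "dz": 0.12, "hand": 5}, {"wx": 0, "wy": 0, "wz": -0.1, "dx": 0, "dy": 0, "dz": 0.12, "hand": 5}, {"wx": 0, "wy": 0, "wz": -0.1, "dx": 0, "dy": 0, "dz": 0.12, "hand": 5}, {"wx": 0, "wy": 0, "wz": -0.1, "dx": 0, "dy": 0, "dz": 0.12, "hand": 5}]}}

```text
t: 12.52
position: [0.4791, 0.0013, 0.0878]
ee_rot: [1.0, 0.011, 0.001, 0.0]
force: [2.2, 0.3, -4.1]
gripper_width: 0.153
gripper_force: 47.0
```

Call:
{"name": "send_rows", "arguments": {"rows": [{"wx": 0, "wy": 0, "wz": -0.1, "dx": 0, "dy": 0, "dz": 0.12, "hand": 5}, {"wx": 0, "wy": 0, "wz": -0.1, "dx": 0, "dy": 0, "dz": 0.12, "hand": 5}, {"wx": 0, "wy": 0, "wz": -0.1, "dx": 0, "dy": 0, "dz": 0.12, "hand": 5}, {"wx": 0, "wy": 0, "wz": -0.1, "dx": 0, "dy": 0, "dz": 0.12, "hand": 5}, {"wx": 0, "wy": 0, "wz": -0.1, "dx": 0, "dy": 0, "dz": 0.12, "hand": 5}]}}

```text
t: 12.93
position: [0.4792, 0.0011, 0.0885]
ee_rot: [0.972, -0.236, 0.001, 0.0]
force: [0.9, 0.9, -3.4]
gripper_width: 0.156
gripper_force: 47.1
```

Call:
{"name": "send_rows", "arguments": {"rows": [{"wx": 0, "wy": 0, "wz": -0.1, "dx": 0, "dy": 0, "dz": 0.12, "hand": 5}, {"wx": 0, "wy": 0, "wz": -0.1, "dx": 0, "dy": 0, "dz": 0.12, "hand": 5}, {"wx": 0, "wy": 0, "wz": -0.1, "dx": 0, "dy": 0, "dz": 0.12, "hand": 5}, {"wx": 0, "wy": 0, "wz": -0.1, "dx": 0, "dy": 0, "dz": 0.12, "hand": 5}, {"wx": 0, "wy": 0, "wz": -0.1, "dx": 0, "dy": 0, "dz": 0.12, "hand": 5}]}}

```text
t: 13.35
position: [0.4791, 0.0009, 0.0891]
ee_rot: [0.883, -0.469, 0.001, 0.0]
force: [1.4, -0.6, -5.0]
gripper_width: 0.152
gripper_force: 47.1
```

```bash
python3 st.py
```

```text
t 13.35 [0.4791, 0.0009, 0.0891] F [1.3888, -0.6223, -5.0107] M [0.0363, -0.2968, 0.0691] yaw -2.548 q6 2.46 w 12.94
```

Risen about 5 mm with small forces. Now I turn back the other way.

Call:
{"name": "send_rows", "arguments": {"rows": [{"wx": 0, "wy": 0, "wz": 0.05, "dx": 0, "dy": 0, "dz": 0, "hand": 5}, {"wx": 0, "wy": 0, "wz": 0.1, "dx": 0, "dy": 0, "dz": 0, "hand": 5}, {"wx": 0, "wy": 0, "wz": 0.1, "dx": 0, "dy": 0, "dz": 0.12, "hand": 5}, {"wx": 0, "wy": 0, "wz": 0.1, "dx": 0, "dy": 0, "dz": 0.12, "hand": 5}, {"wx": 0, "wy": 0, "wz": 0.1, "dx": 0, "dy": 0, "dz": 0.12, "hand": 5}]}}

```text
t: 13.77
position: [0.4792, 0.001, 0.0895]
ee_rot: [0.967, -0.256, 0.001, 0.0]
force: [1.9, -0.1, -4.6]
gripper_width: 0.151
gripper_force: 47.1
```

Call:
{"name": "send_rows", "arguments": {"rows": [{"wx": 0, "wy": 0, "wz": 0.1, "dx": 0, "dy": 0, "dz": 0.12, "hand": 5}, {"wx": 0, "wy": 0, "wz": 0.1, "dx": 0, "dy": 0, "dz": 0.12, "hand": 5}, {"wx": 0, "wy": 0, "wz": 0.1, "dx": 0, "dy": 0, "dz": 0.12, "hand": 5}, {"wx": 0, "wy": 0, "wz": 0.1, "dx": 0, "dy": 0, "dz": 0.12, "hand": 5}, {"wx": 0, "wy": 0, "wz": 0.1, "dx": 0, "dy": 0, "dz": 0.12, "hand": 5}]}}

```text
t: 14.18
position: [0.4792, 0.0012, 0.0901]
ee_rot: [1.0, -0.009, 0.001, 0.0]
force: [1.0, 1.2, -3.0]
gripper_width: 0.153
gripper_force: 47.0
```

Call:
{"name": "send_rows", "arguments": {"rows": [{"wx": 0, "wy": 0, "wz": 0.1, "dx": 0, "dy": 0, "dz": 0.12, "hand": 5}, {"wx": 0, "wy": 0, "wz": 0.1, "dx": 0, "dy": 0, "dz": 0.12, "hand": 5}, {"wx": 0, "wy": 0, "wz": 0.1, "dx": 0, "dy": 0, "dz": 0.12, "hand": 5}, {"wx": 0, "wy": 0, "wz": 0.1, "dx": 0, "dy": 0, "dz": 0.12, "hand": 5}, {"wx": 0, "wy": 0, "wz": 0.1, "dx": 0, "dy": 0, "dz": 0.12, "hand": 5}]}}

```text
t: 14.6
position: [0.4791, 0.0014, 0.0906]
ee_rot: [0.971, 0.238, 0.001, 0.0]
force: [1.8, 2.7, -4.9]
gripper_width: 0.151
gripper_force: 47.0
```

Call:
{"name": "send_rows", "arguments": {"rows": [{"wx": 0, "wy": 0, "wz": 0.1, "dx": 0, "dy": 0, "dz": 0.12, "hand": 5}, {"wx": 0, "wy": 0, "wz": 0.1, "dx": 0, "dy": 0, "dz": 0.12, "hand": 5}, {"wx": 0, "wy": 0, "wz": 0.1, "dx": 0, "dy": 0, "dz": 0.12, "hand": 5}, {"wx": 0, "wy": 0, "wz": 0.1, "dx": 0, "dy": 0, "dz": 0.12, "hand": 5}, {"wx": 0, "wy": 0, "wz": 0.1, "dx": 0, "dy": 0, "dz": 0.12, "hand": 5}]}}

```text
t: 15.02
position: [0.4789, 0.0015, 0.0912]
ee_rot: [0.882, 0.471, 0.001, 0.0]
force: [1.4, 2.8, -5.1]
gripper_width: 0.152
gripper_force: 47.0
```

```bash
python3 st.py
```

```text
t 15.0167 [0.4789, 0.0015, 0.0912] F [1.3642, 2.7895, -5.0539] M [0.4392, -0.3044, -0.1085] yaw -0.59 q6 0.5 w 12.98
```

Call:
{"name": "send_rows", "arguments": {"rows": [{"wx": 0, "wy": 0, "wz": 0.1, "dx": 0, "dy": 0, "dz": 0.12, "hand": 5}, {"wx": 0, "wy": 0, "wz": 0.1, "dx": 0, "dy": 0, "dz": 0.12, "hand": 5}, {"wx": 0, "wy": 0, "wz": 0.1, "dx": 0, "dy": 0, "dz": 0.12, "hand": 5}, {"wx": 0, "wy": 0, "wz": 0.1, "dx": 0, "dy": 0, "dz": 0.12, "hand": 5}, {"wx": 0, "wy": 0, "wz": 0.1, "dx": 0, "dy": 0, "dz": 0.12, "hand": 5}]}}

```text
t: 15.43
position: [0.4786, 0.0016, 0.0917]
ee_rot: [0.738, 0.675, 0.0, 0.0]
force: [1.0, 1.3, -3.4]
gripper_width: 0.155
gripper_force: 47.1
```

Call:
{"name": "send_rows", "arguments": {"rows": [{"wx": 0, "wy": 0, "wz": 0.1, "dx": 0, "dy": 0, "dz": 0.12, "hand": 5}, {"wx": 0, "wy": 0, "wz": 0.1, "dx": 0, "dy": 0, "dz": 0.12, "hand": 5}, {"wx": 0, "wy": 0, "wz": 0.1, "dx": 0, "dy": 0, "dz": 0.12, "hand": 5}, {"wx": 0, "wy": 0, "wz": 0.1, "dx": 0, "dy": 0, "dz": 0.12, "hand": 5}, {"wx": 0, "wy": 0, "wz": 0.1, "dx": 0, "dy": 0, "dz": 0.12, "hand": 5}]}}

```text
t: 15.85
position: [0.4784, 0.0015, 0.0922]
ee_rot: [0.548, 0.836, 0.0, 0.0]
force: [-0.2, 2.3, -3.0]
gripper_width: 0.15
gripper_force: 47.2
```

Call:
{"name": "send_rows", "arguments": {"rows": [{"wx": 0, "wy": 0, "wz": 0.1, "dx": 0, "dy": 0, "dz": 0.12, "hand": 5}, {"wx": 0, "wy": 0, "wz": 0.1, "dx": 0, "dy": 0, "dz": 0.12, "hand": 5}, {"wx": 0, "wy": 0, "wz": 0.1, "dx": 0, "dy": 0, "dz": 0.12, "hand": 5}, {"wx": 0, "wy": 0, "wz": 0.1, "dx": 0, "dy": 0, "dz": 0.12, "hand": 5}, {"wx": 0, "wy": 0, "wz": 0.1, "dx": 0, "dy": 0, "dz": 0.12, "hand": 5}]}}

```text
t: 16.27
position: [0.4782, 0.0013, 0.0929]
ee_rot: [0.324, 0.946, -0.0, -0.0]
force: [-0.4, 0.9, -1.6]
gripper_width: 0.151
gripper_force: 47.4
```

Call:
{"name": "send_rows", "arguments": {"rows": [{"wx": 0, "wy": 0, "wz": 0.1, "dx": 0, "dy": 0, "dz": 0.12, "hand": 5}, {"wx": 0, "wy": 0, "wz": 0.1, "dx": 0, "dy": 0, "dz": 0.12, "hand": 5}, {"wx": 0, "wy": 0, "wz": 0.1, "dx": 0, "dy": 0, "dz": 0.12, "hand": 5}, {"wx": 0, "wy": 0, "wz": 0.1, "dx": 0, "dy": 0, "dz": 0.12, "hand": 5}, {"wx": 0, "wy": 0, "wz": 0.1, "dx": 0, "dy": 0, "dz": 0.12, "hand": 5}]}}

```text
t: 16.68
position: [0.4785, 0.001, 0.0941]
ee_rot: [0.08, 0.997, -0.0, 0.0]
force: [-2.0, 1.3, 4.1]
gripper_width: 0.151
gripper_force: 48.1
```

```bash
python3 st.py
```

```text
t 16.6833 [0.4785, 0.001, 0.0941] F [-2.0397, 1.2582, 4.0672] M [0.0868, 0.2987, -0.0259] yaw 1.411 q6 -1.5 w 12.91
```

The springs seem to have let go at a rise of about 9.9 mm. I lift on gently.

Call:
{"name": "send_rows", "arguments": {"rows": [{"wx": 0, "wy": 0, "wz": 0.05, "dx": 0, "dy": 0, "dz": 0.2, "hand": 5}, {"wx": 0, "wy": 0, "wz": -0.05, "dx": 0, "dy": 0, "dz": 0.2, "hand": 5}, {"wx": 0, "wy": 0, "wz": -0.1, "dx": 0, "dy": 0, "dz": 0.2, "hand": 5}, {"wx": 0, "wy": 0, "wz": -0.1, "dx": 0, "dy": 0, "dz": 0.2, "hand": 5}]}}

```text
t: 17.02
position: [0.4786, 0.0007, 0.0952]
ee_rot: [0.183, 0.983, -0.001, 0.0]
force: [-0.9, -0.8, 1.5]
gripper_width: 0.157
gripper_force: 47.9
```

Call:
{"name": "send_rows", "arguments": {"rows": [{"wx": 0, "wy": 0, "wz": 0, "dx": 0, "dy": 0, "dz": 0.5, "hand": 5}, {"wx": 0, "wy": 0, "wz": 0, "dx": 0, "dy": 0, "dz": 0.5, "hand": 5}]}}

```text
t: 17.18
position: [0.4789, 0.001, 0.0959]
ee_rot: [0.18, 0.984, -0.0, 0.001]
force: [-0.6, 0.0, -0.1]
gripper_width: 0.153
gripper_force: 47.7
```

```bash
python3 st.py
```

```text
t 17.1833 [0.4789, 0.001, 0.0959] F [-0.649, 0.0463, -0.0677] M [0.001, 0.0137, 0.0089] yaw 1.209 q6 -1.3 w 13.05
```

Free of the spindle. Lifting and carrying to the tray.

Call:
{"name": "send_rows", "arguments": {"rows": [{"wx": 0, "wy": 0, "wz": 0, "dx": 0, "dy": 0, "dz": 3, "hand": 5}, {"wx": 0, "wy": 0, "wz": 0, "dx": 0, "dy": 0, "dz": 6, "hand": 5}, {"wx": 0, "wy": 0, "wz": 0, "dx": 0, "dy": 0, "dz": 15, "hand": 5}, {"wx": 0, "wy": 0, "wz": 0, "dx": 0, "dy": 0, "dz": 30, "hand": 5}, {"wx": 0, "wy": 0, "wz": 0, "dx": 0, "dy": 10, "dz": 30, "hand": 5}]}}

```text
t: 17.6
position: [0.4773, 0.0105, 0.1796]
ee_rot: [0.181, 0.983, -0.001, -0.001]
force: [0.9, -0.8, -0.4]
gripper_width: 0.152
gripper_force: 47.7
```

Call:
{"name": "send_rows", "arguments": {"rows": [{"wx": 0, "wy": 0, "wz": 0, "dx": 1, "dy": 25, "dz": 15, "hand": 5}, {"wx": 0, "wy": 0, "wz": 0, "dx": 1, "dy": 36, "dz": 0, "hand": 5}, {"wx": 0, "wy": 0, "wz": 0, "dx": 1, "dy": 36, "dz": 0, "hand": 5}, {"wx": 0, "wy": 0, "wz": 0, "dx": 1, "dy": 36, "dz": 0, "hand": 5}, {"wx": 0, "wy": 0, "wz": 0, "dx": 1, "dy": 36, "dz": 0, "hand": 5}]}}

```text
t: 18.02
position: [0.4835, 0.182, 0.1954]
ee_rot: [0.181, 0.983, 0.0, 0.001]
force: [0.2, -0.4, -0.9]
gripper_width: 0.151
gripper_force: 47.6
```

Call:
{"name": "send_rows", "arguments": {"rows": [{"wx": 0, "wy": 0, "wz": 0, "dx": 1, "dy": 36, "dz": 0, "hand": 5}, {"wx": 0, "wy": 0, "wz": 0, "dx": 1, "dy": 36, "dz": 0, "hand": 5}, {"wx": 0, "wy": 0, "wz": 0, "dx": 1, "dy": 36, "dz": 0, "hand": 5}, {"wx": 0, "wy": 0, "wz": 0, "dx": 1, "dy": 20, "dz": 0, "hand": 5}, {"wx": 0, "wy": 0, "wz": 0, "dx": 0, "dy": 5, "dz": 0, "hand": 5}]}}

```text
t: 18.43
position: [0.4875, 0.3171, 0.1951]
ee_rot: [0.179, 0.984, 0.001, 0.001]
force: [-0.6, -0.4, -0.2]
gripper_width: 0.155
gripper_force: 47.6
```

```bash
python3 - <<'E'
from h import *
c=snap("side");t=snap("top"); snap("top")
a=cv2.resize(c["img"][130:310,250:410],(533,600),interpolation=cv2.INTER_CUBIC); b=cv2.resize(t["img"][160:250,225:265],(267,600),interpolation=cv2.INTER_CUBIC)
cv2.imwrite("pics/t1.png",np.hstack([a,b]))
E
python3 st.py
```

```text
t 18.5833 [0.4871, 0.313, 0.1943] F [0.1536, -0.0312, 0.4425] M [-0.0306, -0.0499, -0.0234] yaw 1.208 q6 -0.71 w 13.05
```

View pics/t1.png

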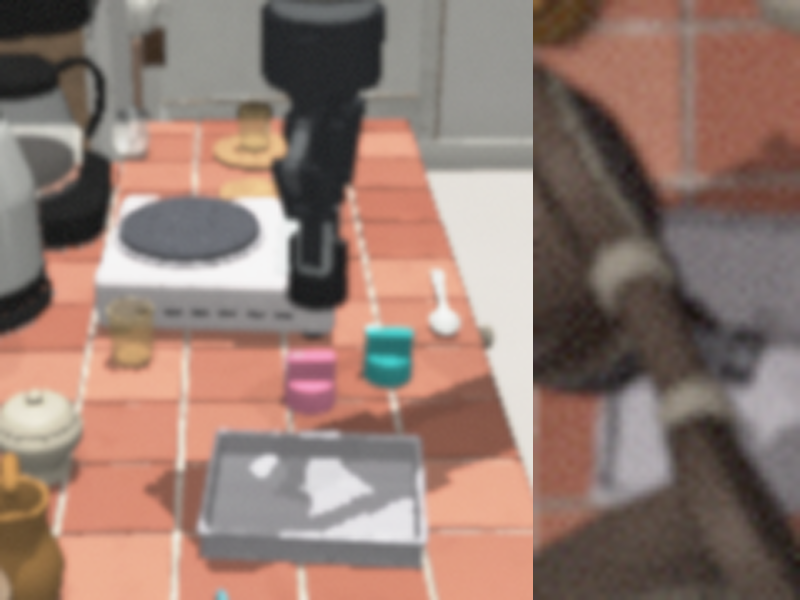

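The knob is held level at (318,285), the tray spans (205–425, 435–560) and the hotplate stands as before. Now I lower the knob.

Call:
{"name": "send_rows", "arguments": {"rows": [{"wx": 0, "wy": 0, "wz": 0, "dx": 0, "dy": 0, "dz": -25, "hand": 5}, {"wx": 0, "wy": 0, "wz": 0, "dx": 0, "dy": 0, "dz": -35, "hand": 5}, {"wx": 0, "wy": 0, "wz": 0, "dx": 0, "dy": 0, "dz": -35, "hand": 5}, {"wx": 0, "wy": 0, "wz": 0, "dx": 0, "dy": 0, "dz": -30, "hand": 5}, {"wx": 0, "wy": 0, "wz": 0, "dx": 0, "dy": 0, "dz": -18, "hand": 5}]}}

```text
t: 19.0
position: [0.485, 0.3099, 0.0479]
ee_rot: [0.182, 0.983, -0.002, -0.002]
force: [-0.4, -0.8, -0.3]
gripper_width: 0.15
gripper_force: 47.6
```

Call:
{"name": "send_rows", "arguments": {"rows": [{"wx": 0, "wy": 0, "wz": 0, "dx": 0, "dy": 0, "dz": -9, "hand": 5}, {"wx": 0, "wy": 0, "wz": 0, "dx": 0, "dy": 0, "dz": -6, "hand": 5}, {"wx": 0, "wy": 0, "wz": 0, "dx": 0, "dy": 0, "dz": 0, "hand": 5}, {"wx": 0, "wy": 0, "wz": 0, "dx": 0, "dy": 0, "dz": 0, "hand": 5}]}}

```text
t: 19.33
position: [0.4884, 0.3133, 0.0375]
ee_rot: [0.182, 0.983, 0.001, 0.001]
force: [-0.1, 0.2, -1.0]
gripper_width: 0.153
gripper_force: 47.6
```

```bash
python3 - <<'E'
from h import *
c=snap("side")
q=[at_z(c,(250+u/3.333,130+v/3.333),.025) for u,v in((220,435),(425,437),(425,553),(203,545))]
print(np.round(q,3),np.mean(q,0))
E
python3 st.py
```

```text
[[0.554 0.265 0.025]
 [0.402 0.27  0.025]
 [0.419 0.402 0.025]
 [0.564 0.392 0.025]] [0.48482962 0.33222272 0.025     ]
t 19.3833 [0.4888, 0.3137, 0.038] F [0.0868, -0.1098, -0.321] M [-0.0221, -0.0159, 0.0067] yaw 1.206 q6 -0.71 w 12.96
```

Call:
{"name": "send_rows", "arguments": {"rows": [{"wx": 0, "wy": 0, "wz": 0, "dx": -1, "dy": 6, "dz": -4, "hand": 5}, {"wx": 0, "wy": 0, "wz": 0, "dx": 0, "dy": 0, "dz": -3, "hand": 5}, {"wx": 0, "wy": 0, "wz": 0, "dx": 0, "dy": 0, "dz": 0, "hand": 5}, {"wx": 0, "wy": 0, "wz": 0, "dx": 0, "dy": 0, "dz": 0, "hand": 5}]}}

```text
t: 19.72
position: [0.4862, 0.3197, 0.0294]
ee_rot: [0.181, 0.983, -0.0, 0.0]
force: [-0.4, 0.3, 0.2]
gripper_width: 0.153
gripper_force: 47.6
```

Call:
{"name": "send_rows", "arguments": {"rows": [{"wx": 0, "wy": 0, "wz": 0, "dx": 0, "dy": 0, "dz": -1, "hand": 5}, {"wx": 0, "wy": 0, "wz": 0, "dx": 0, "dy": 0, "dz": -1, "hand": 5}, {"wx": 0, "wy": 0, "wz": 0, "dx": 0, "dy": 0, "dz": 0, "hand": 5}]}}

```text
t: 19.97
position: [0.4864, 0.3195, 0.0273]
ee_rot: [0.181, 0.983, 0.0, 0.0]
force: [-0.2, 1.1, -0.3]
gripper_width: 0.148
gripper_force: 47.7
```

Call:
{"name": "send_rows", "arguments": {"rows": [{"wx": 0, "wy": 0, "wz": 0, "dx": 0, "dy": 0, "dz": -0.8, "hand": 5}, {"wx": 0, "wy": 0, "wz": 0, "dx": 0, "dy": 0, "dz": 0, "hand": 5}]}}

```text
t: 20.13
position: [0.4864, 0.3195, 0.0272]
ee_rot: [0.181, 0.983, -0.0, -0.0]
force: [-1.2, -0.9, 4.7]
gripper_width: 0.152
gripper_force: 48.2
```

Contact reads 4.7 N at the expected height, so I release, rise and look.

Call:
{"name": "send_rows", "arguments": {"rows": [{"wx": 0, "wy": 0, "wz": 0, "dx": 0, "dy": 0, "dz": 0.3, "hand": 16}, {"wx": 0, "wy": 0, "wz": 0, "dx": 0, "dy": 0, "dz": 0, "hand": 22}, {"wx": 0, "wy": 0, "wz": 0, "dx": 0, "dy": 0, "dz": 0, "hand": 32}, {"wx": 0, "wy": 0, "wz": 0, "dx": 0, "dy": 0, "dz": 0, "hand": 32}, {"wx": 0, "wy": 0, "wz": 0, "dx": 0, "dy": 0, "dz": 5, "hand": 32}]}}

```text
t: 20.55
position: [0.4853, 0.3188, 0.0308]
ee_rot: [0.181, 0.983, -0.001, -0.001]
force: [-0.9, 0.4, 0.6]
gripper_width: 0.38
gripper_force: 0.0
```

Call:
{"name": "send_rows", "arguments": {"rows": [{"wx": 0, "wy": 0, "wz": 0, "dx": 0, "dy": 0, "dz": 20, "hand": 32}, {"wx": 0, "wy": 0, "wz": 0, "dx": 0, "dy": 0, "dz": 40, "hand": 32}, {"wx": 0, "wy": 0, "wz": 0, "dx": 0, "dy": 0, "dz": 40, "hand": 32}, {"wx": 0, "wy": 0, "wz": 0, "dx": 0, "dy": 0, "dz": 40, "hand": 32}, {"wx": 0, "wy": 0, "wz": 0, "dx": 0, "dy": 0, "dz": 30, "hand": 32}]}}

```text
t: 20.97
position: [0.4874, 0.32, 0.2058]
ee_rot: [0.181, 0.983, 0.001, 0.002]
force: [1.2, 0.0, 0.0]
gripper_width: 0.376
gripper_force: 0.0
```

Call:
{"name": "send_rows", "arguments": {"rows": [{"wx": 0, "wy": 0, "wz": 0, "dx": 0, "dy": 0, "dz": 0, "hand": 32}, {"wx": 0, "wy": 0, "wz": 0, "dx": 0, "dy": 0, "dz": 0, "hand": 32}, {"wx": 0, "wy": 0, "wz": 0, "dx": 0, "dy": 0, "dz": 0, "hand": 32}]}}

```text
t: 21.22
position: [0.4858, 0.3191, 0.2015]
ee_rot: [0.181, 0.983, -0.0, -0.0]
force: [0.4, 0.5, 0.2]
gripper_width: 0.374
gripper_force: 0.0
```

```bash
python3 - <<'E'
from h import *
import pickle
c=snap("side"); t=snap("top")
cv2.imwrite("pics/end.png",cv2.resize(c["img"][130:310,230:420],(633,600),interpolation=cv2.INTER_CUBIC))
o=pickle.load(open("side.pkl","rb"))
a=o["img"][205:232,280:350]; b=c["img"][195:242,270:360]
r=cv2.matchTemplate(b,a,cv2.TM_SQDIFF); _,_,m,_=cv2.minMaxLoc(r); print("hotplate front match shift",m,"expect (10,10)")
E
python3 st.py
```

```text
hotplate front match shift (10, 10) expect (10,10)
t 21.3167 [0.4849, 0.3186, 0.1997] F [-0.2967, -0.7169, 0.4753] M [-0.0073, 0.0651, -0.0247] yaw 1.206 q6 -0.7 w 31.89
```

View pics/end.png

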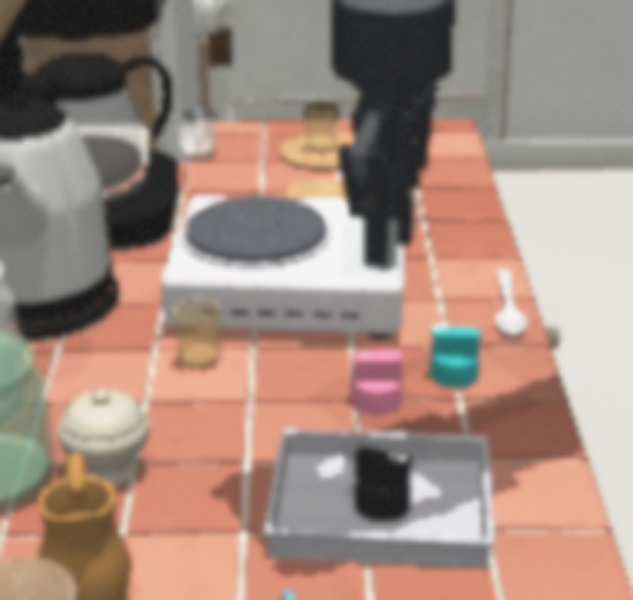

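The knob stands in the middle of the tray at (383,485), and the glass is upright on the coaster at (320,130). The hotplate and the other things are unmoved, and the gripper is clear.

```bash
python3 -c "
from station import ticket; print(ticket.close_job())"
```

```text
the job is handed in; nothing more can be done
None
```

The tea glass stands upright on the larger cork coaster, the knob is off its spindle and set down gently in the steel tray, and the hotplate did not move. I handed the job in at about 21 s.

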